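# Square up the snack plates on the rolling board

## Robot

A 6-joint arm with a two-finger parallel gripper is mounted at the origin on the work surface. World frame = base frame: x ahead of the robot, y to its left, z up, the work surface at z = 0. Lengths are in m, angles in rad, forces in N, time in s.
With the tool pointing down it reaches from about 0.325 to 0.9 m from the base axis. Payload 3.5 kg.
Tool frame: the origin (TCP) lies on the centre line of the jaws, within the pads' length; the fingertips stand ahead of it and the grasp point (between the pads) lies 2 mm behind it (r.tcp_to_tips is the z of the fingertips in the tool frame, in m); z points along the fingers, y is the direction in which the jaws open and shut (so a half turn about z gives the same grasp; the last joint's range is limited). The gripper opens to 85 mm and grips with 20 to 120 N. Pads are 22 mm wide; open, the fingers measure 114 mm over their backs; the gripper's body (76 mm by 85 mm) begins 54 mm behind the grasp point. The pads swing forward as they close: fully open they stand 13 mm farther back than shut.
Start: joints at [-1.448, 0.276, -0.026, 1.268, 0, 1.467], TCP at [0.14, -0.609, 0.248] pointing down, gripper open.
Joint ranges: [-3.12, 3.12], [-0.85, 1.88], [-1.08, 1.24], [-1.95, 2.15], [-1.57, 1.53], [-3.14, 3.14]. Speed limits (rad/s): [2.57, 2.57, 3.14, 3.14, 3.14, 3.14].

## Interface

Orientations are given as a unit quaternion [x, y, z, w].
In Python, from station import r, viewer gives the robot as it stands.
- The arm moves only by the tool apply_moves, never from a script. Its argument "steps" is a list that holds one entry, the list of rows, each a list of 6 numbers: the shift along the tool's x, y, z in m, then the turn, a rotation vector about the tool's x, y, z in degrees. A call has 1 to 20 rows; each row is the pose to reach, as a shift and turn from the pose commanded when the call began, along the tool's axes at that moment; what a row does not reach only later rows make up. A row lasts 1/10 s, in which the tool goes at most 50 mm and 8.59 degrees, less where a joint would pass 70% of its speed; a pose out of reach is approached as far as the arm can. A call with a gripper value outside its range is refused whole. "grip" is the opening in per cent of the stroke, from 0 (shut) to 100 (fully open), set as the call begins (left out, the last holds). The fingers move at their own pace and stop on an object; "force" is the grip in N (left out, the last holds). Time passes only in rows, so rows that repeat a pose let the fingers close. It gives the time, the measured TCP pose, the force and the opening at its end, in the units of the state.
- r.get_obs(): the state, without advancing time (a new reading comes with each control period).
- viewer.snapshot(name): name is "scene" or "top"; returns (picture, depth): 384x512x3 uint8, red, green, blue; 384x512 float32, m along the optical axis (not along the pixel's ray), 0 where there is no reading.
- viewer.camera_info(name): a dict with "K" (3x3 intrinsics, pixels), "rvec" (rotation vector, rad) and "tvec" (3), from world to camera coordinates, as OpenCV has them. Camera axes: x right, y down, z forward; pixel columns grow to the right and rows downward; lengths in m; the calibration is good to about 2 mm. A picture is of the moment at which its call begins. camera_info takes no time and is no camera call.
- r.finish_job(): hands the job in, once; it reports no verdict.
Trained networks look in the newest picture that a camera, given by its name, has taken for a name from the list of things; names that differ only in an ending like _2 or _b are one class to them, and where a whole thing is asked for, a point or a joint stands for the part that bears it (a point fixed in the world has none). Each returns a list of dicts, best first, with "score" (0 to 1); they miss things now and then, are a little off and sometimes report something else, mostly with a low value. They report only what shows in the picture. A call takes as long as a camera call.
- viewer.masks_of(camera, label): "pixels" (384x512 bool, what is visible of it) and "centre" ([column, row] in pixels, amid what is visible of it).
The state is a dict: "time": time; "qpos": joint angles; "qvel": joint speeds; "effort": joint torques, N m; "eef_pos": TCP position; "ee_rot": TCP orientation; "contact_force": force on the tool from outside, world axes, zero at the start; "wrist_torque": the same for the moment, N m; "gripper_width": opening from 0.0 (shut) to 1.0 (fully open).
Only numpy, scipy, OpenCV 4.12 (cv2) and the standard library are available. Lean on these libraries where they do the work, as an engineer would, in place of code of your own. Each camera call takes 0.05 s, during which the arm holds its last target. There are 200 camera calls.

## Task

First clear the way: lay the rolling pin home in its V-shaped rest, and set the spice box down on the bare worktop. Then stack all the oblong snack plates that are out, flat and with their edges lined up, into one pile in the middle of the round rolling board, and when the pile is complete set the spice box on the middle of it. Leave the other kitchen things where they are.

Things in the scene. Friction and masses are not known exactly. Their poses are not given: they have to be found in the camera images.
- rolling_board: Round pale-wood rolling board, fixed, a disc 200 mm across whose flat top is 25 mm above the worktop (standing on a smaller dark foot 150 mm across). Origin: centre of its underside, on the worktop; z up.
- pin: White nylon rolling pin, 200 mm long: a barrel 32 mm in diameter and 130 mm long with a 20 mm thick, 35 mm long handle at each end; 150 g. Origin: its middle, on its axis; x runs along it. It starts lying across the rolling board, and can roll.
- pin_rest: Dark-wood pin rest, fixed: base 160 x 90 x 10 mm with two V supports, each 14 mm thick, centred 50 mm either side of the middle, open upward (V tops 64 mm apart, 46 mm above the worktop); fingers fit between them. Origin: centre of the underside; x along the pin's place. A pin lying home has its barrel in both Vs, its axis along x and 37 mm above the worktop.
- spice_box: Closed grey plastic spice box with a dark flip lid (the lid stays shut), 80 mm (x) x 50 mm (y) x 50 mm high, 105 to 210 g. Knocked off a plate it may tip onto a side, which does no harm: it may be set down on any of its four long sides. Origin: centre of its underside; z up out of the lid. It starts standing on one of the plates.
- spice_box_mid (a point): The centre of the spice box, 25 mm from each of its four 80 mm long sides.
- plate0: Oblong flat white ceramic snack plate, 120 mm (x) x 60 mm (y) x 14 mm thick, 200 g, flat above and below, all plates alike. Origin: centre of its underside; x along its long side, z up. Always present; the spice box starts on this one.
- plate1: Oblong flat white ceramic snack plate, 120 mm (x) x 60 mm (y) x 14 mm thick, 200 g, flat above and below, all plates alike. Origin: centre of its underside; x along its long side, z up. May be absent (then None).
- plate2: Oblong flat white ceramic snack plate, 120 mm (x) x 60 mm (y) x 14 mm thick, 200 g, flat above and below, all plates alike. Origin: centre of its underside; x along its long side, z up. May be absent (then None).
- plate3: Oblong flat white ceramic snack plate, 120 mm (x) x 60 mm (y) x 14 mm thick, 200 g, flat above and below, all plates alike. Origin: centre of its underside; x along its long side, z up. May be absent (then None).
- plate4: Oblong flat white ceramic snack plate, 120 mm (x) x 60 mm (y) x 14 mm thick, 200 g, flat above and below, all plates alike. Origin: centre of its underside; x along its long side, z up. May be absent (then None).
- katori: Small steel bowl, 90 mm across, 35 mm high. A bystander standing loose: leave it alone. Origin: underside, centre.
- tumbler: Steel tumbler, 64 mm across, 85 mm high. A bystander standing loose: leave it alone. Origin: underside, centre.
- jar: Amber glass jar with a cap, 72 mm across, 100 mm high. A bystander standing loose: leave it alone. Origin: underside, centre.
- tin: Steel tin, 80 mm across, 110 mm high. A bystander standing loose: leave it alone. Origin: underside, centre.
- turner: Kitchen turner lying flat, 240 mm long along its x. It lies crosswise beyond the task's things. A bystander lying loose: leave it alone. Origin: on its underside near its middle.

How it is judged:
On the way, in this order (a step that is already met when the one before it is completed fails the run):
1. the rolling pin lies in its rest and the spice box lies or stands on the bare worktop (horizontal distance between pin and pin_rest below 0.025 m and height (world z) of pin between 0.025 and 0.048 m and angle between the x axis of pin and the x axis of pin_rest, either way round below 0.15 rad and height (world z) of spice_box_mid below 0.033 m), for 0.2 s.
2. all plates present lie in one squared pile in the middle of the rolling board, the spice box still on the worktop (horizontal distance between each of plate0, plate1, plate2, plate3, plate4 and rolling_board below 0.035 m and height (world z) of each of plate0, plate1, plate2, plate3, plate4 above 0.02 m and angle between each of plate0, plate1, plate2, plate3, plate4's own z axis and vertical below 0.06 rad and linear speed of each of plate0, plate1, plate2, plate3, plate4 below 0.02 m/s and horizontal distance between plate0 and plate1 below 0.008 m and angle between the x axis of plate0 and the x axis of plate1, either way round below 0.12 rad and horizontal distance between each of plate0, plate1 and plate2 below 0.008 m and angle between the x axis of each of plate0, plate1 and the x axis of plate2, either way round below 0.12 rad and horizontal distance between each of plate0, plate1, plate2 and plate3 below 0.008 m and angle between the x axis of each of plate0, plate1, plate2 and the x axis of plate3, either way round below 0.12 rad and horizontal distance between each of plate0, plate1, plate2, plate3 and plate4 below 0.008 m and angle between the x axis of each of plate0, plate1, plate2, plate3 and the x axis of plate4, either way round below 0.12 rad and height (world z) of spice_box_mid below 0.045 m), for 0.2 s.
At the end, for the whole second after the job is handed in: Pin in its rest (within 25 mm, 0.15 rad). All plates present flat and still in one pile on the board, centres within 35 mm of the board's centre, any two within 8 mm and 0.12 rad. Spice box still on the top plate, centre within 20 mm of the plates' centres (horizontal distance between pin and pin_rest below 0.025 m and height (world z) of pin between 0.025 and 0.048 m and angle between the x axis of pin and the x axis of pin_rest, either way round below 0.15 rad and horizontal distance between each of plate0, plate1, plate2, plate3, plate4 and rolling_board below 0.035 m and height (world z) of each of plate0, plate1, plate2, plate3, plate4 above 0.02 m and angle between each of plate0, plate1, plate2, plate3, plate4's own z axis and vertical below 0.06 rad and linear speed of each of plate0, plate1, plate2, plate3, plate4, spice_box below 0.02 m/s and horizontal distance between plate0 and plate1 below 0.008 m and angle between the x axis of plate0 and the x axis of plate1, either way round below 0.12 rad and horizontal distance between each of plate0, plate1 and plate2 below 0.008 m and angle between the x axis of each of plate0, plate1 and the x axis of plate2, either way round below 0.12 rad and horizontal distance between each of plate0, plate1, plate2 and plate3 below 0.008 m and angle between the x axis of each of plate0, plate1, plate2 and the x axis of plate3, either way round below 0.12 rad and horizontal distance between each of plate0, plate1, plate2, plate3 and plate4 below 0.008 m and angle between the x axis of each of plate0, plate1, plate2, plate3 and the x axis of plate4, either way round below 0.12 rad and z of spice_box_mid in the frame of plate0 above 0.034 m and horizontal distance between spice_box_mid and plate0 below 0.02 m and z of spice_box_mid in the frame of plate1 above 0.034 m and horizontal distance between spice_box_mid and plate1 below 0.02 m and z of spice_box_mid in the frame of plate2 above 0.034 m and horizontal distance between spice_box_mid and plate2 below 0.02 m and z of spice_box_mid in the frame of plate3 above 0.034 m and horizontal distance between spice_box_mid and plate3 below 0.02 m and z of spice_box_mid in the frame of plate4 above 0.034 m and horizontal distance between spice_box_mid and plate4 below 0.02 m); the robot touches nothing.
It fails at once if one of the other kitchen things is moved more than 40 mm (distance of any of katori, tumbler, jar, tin, turner from where it was at the start of the episode above 0.04 m).
Of plate1, plate2, plate3, plate4 only 2 to 4 are there at a start; the rules pass over those that are not, and their reading is None.
At some moment in a run one of spice_box may be knocked a few centimetres aside while the robot is not near it.
It also fails if it takes over 210 s, if anything falls off the work surface, if the arm or the gripper's body presses on something with over 40 N, if the wrist force passes 120 N, or if a joint passes its speed limit or range.

## Working session

There is one attempt and no reset: what is moved stays moved. The work goes in short steps, Python scripts to look and compute and a tool call to move; the robot and the scene stay as the last step left them, time stands still between calls to the robot, and variables do not carry over. Pictures are saved under pics/ and viewed, about 12 in all and at most 16, crops included, and the job is handed in when it is done.

Besides the shell and the picture viewer there is one more tool, called after "Request:" in YAML: its name, and indented under it one key for each argument. apply_moves: Moves the arm, as the interface text tells. Its arguments: {"type":"object","properties":{"steps":{"type":"array"},"grip":{"type":"number"},"force":{"type":"number"}},"required":["steps"]}

```bash
ls; mkdir -p pics; cat > h.py <<'E'
import numpy as np, cv2
from station import r, viewer
def cam(n):
    c=viewer.camera_info(n); R,_=cv2.Rodrigues(np.array(c["rvec"],float)); return np.array(c["K"]),R,np.array(c["tvec"],float).ravel()
def world(n,d):
    K,R,t=cam(n); v,u=np.mgrid[:d.shape[0],:d.shape[1]]
    p=np.stack([(u-K[0,2])/K[0,0]*d,(v-K[1,2])/K[1,1]*d,d],-1)
    return (p-t)@R
def px(n,P):
    K,R,t=cam(n); q=(R@np.asarray(P,float)+t); q=K@q; return q[:2]/q[2]
E
python3 - <<'E'
from h import *
a=[]
for n in("scene","top"):
    p,d=viewer.snapshot(n); np.save(n+"_d.npy",d); cv2.imwrite(f"pics/{n}0.png",p[:,:,::-1])
    K,R,t=cam(n); print(n,K.round(1).tolist(),(-R.T@t).round(3))
    for l in ["rolling_board","pin","pin_rest","spice_box","plate0","katori","tumbler","jar","tin","turner"]:
        W=world(n,d)
        for m in viewer.masks_of(n,l):
            k=m["pixels"]&(d>0)
            if k.sum()<5: continue
            P=W[k]; zt=np.percentile(P[:,2],90); T=P[P[:,2]>zt-.006]
            rc=cv2.minAreaRect((T[:,:2]*1000).astype(np.float32))
            print(n,l,round(m["score"],2),np.round(m["centre"]),k.sum(),"med",np.median(P,0).round(3),"ztop",zt.round(3),"rect",np.round(rc[0]),np.round(rc[1]),round(rc[2],1))
print(r.get_obs(),r.tcp_to_tips)
E
```

```text
pics
scene [[375.9, 0.0, 262.3], [0.0, 375.9, 188.4], [0.0, 0.0, 1.0]] [1.184 0.02  0.946]
scene rolling_board 0.66 [269. 178.] 2067 med [0.479 0.002 0.023] ztop 0.025 rect [454.   1.] [199. 194.] 7.5
scene rolling_board 0.61 [180. 254.] 1244 med [ 0.791 -0.205  0.103] ztop 0.11 rect [ 773. -213.] [70. 72.] 7.8
scene rolling_board 0.51 [155. 137.] 493 med [ 0.333 -0.389  0.016] ztop 0.032 rect [ 346. -382.] [89. 85.] 15.5
scene pin 0.79 [267. 167.] 559 med [ 0.458 -0.007  0.049] ztop 0.055 rect [452.  -5.] [ 30. 194.] 24.9
scene pin_rest 0.96 [394. 188.] 1271 med [0.478 0.391 0.009] ztop 0.03 rect [471. 392.] [116.  72.] 5.5
scene pin_rest 0.56 [367. 136.] 499 med [0.312 0.315 0.055] ztop 0.079 rect [299. 317.] [61. 63.] 66.5
scene pin_rest 0.16 [267. 166.] 571 med [ 0.459 -0.009  0.049] ztop 0.055 rect [453.  -6.] [ 30. 190.] 23.6
scene spice_box 0.92 [186. 206.] 635 med [ 0.635 -0.221  0.062] ztop 0.064 rect [ 623. -226.] [86. 51.] 17.4
scene plate0 0.9 [207. 165.] 576 med [ 0.436 -0.204  0.012] ztop 0.014 rect [ 429. -205.] [ 59. 121.] 84.8
scene plate0 0.69 [338. 174.] 624 med [0
[... 3314 characters left out ...]
.  18.] 84.1
{'time': 1.1, 'qpos': array([-1.44841640e+00,  2.76405358e-01, -2.64029826e-02,  1.26801038e+00,
       -4.83991390e-06,  1.46743001e+00]), 'qvel': array([-0.00077254,  0.00069275,  0.00045921,  0.00103602,  0.00147305,
        0.00064889]), 'effort': array([ 6.36884233e-04, -4.45503831e+01,  2.95569992e+01,  8.43227317e-04,
        1.14238082e-05,  7.60369346e-06]), 'eef_pos': array([ 0.13990462, -0.60913198,  0.24830855]), 'ee_rot': array([ 9.93636589e-01,  1.12633604e-01, -2.52629584e-06, -1.11737141e-05]), 'contact_force': array([-0.57191145,  0.1042178 , -1.17796201]), 'wrist_torque': array([ 0.0189069 , -0.0479113 ,  0.03376731]), 'gripper_width': 1.0011801438753212} 0.017
```

View pics/top0.png

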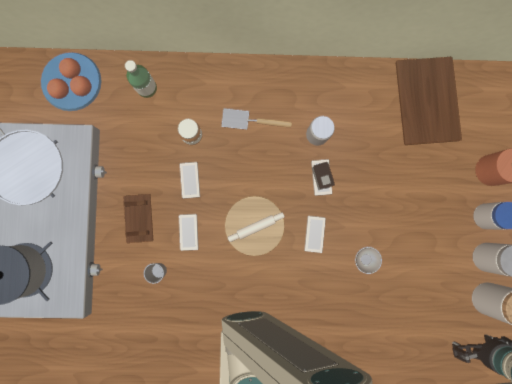

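View pics/scene0.png

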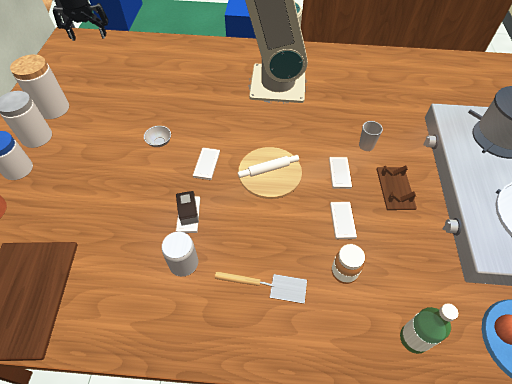

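Four plates are out: (0.43,-0.207), (0.427,0.22), (0.604,0.22), and one under the box at about (0.62,-0.225). The pin lies across the board at top-view pixel (257,226), and the rest is at (139,219).

```bash
cat >> h.py <<'E'
from scipy.spatial.transform import Rotation as Ro
def plan(*wps,start=None):
    "wps: (x,y,z,psi_deg) tool-down poses, psi=yaw of tool x -> tool-frame rows"
    o=r.get_obs(); R=Ro.from_quat(o["ee_rot"]).as_matrix(); p=np.array(o["eef_pos"])
    psi=np.degrees(np.arctan2(R[1,0],R[0,0]))
    print("t",round(o["time"],2),"tcp",p.round(4),"psi",round(psi,2),"tilt",np.degrees(np.arccos(-R[2,2])).round(2),"F",np.round(o["contact_force"],1),"w",round(o["gripper_width"],3))
    q,a=p,psi
    for w in wps:
        d=R.T@(np.array(w[:3])-p); n=max(np.linalg.norm(np.array(w[:3])-q)/.05,abs((w[3]-a+180)%360-180)/8.59)
        print("row",d.round(4).tolist(),"turnz",round(-((w[3]-psi+180)%360-180),2),"rows>=",round(n,1)); q,a=np.array(w[:3]),w[3]
def rect(n,d,c,rad,z0,z1):
    W=world(n,d); k=(d>0)&(np.hypot(W[...,0]-c[0],W[...,1]-c[1])<rad)&(W[...,2]>z0)&(W[...,2]<z1)
    P=W[k]
    if len(P)<10: print(n,"few");return
    rc=cv2.minAreaRect((P[:,:2]*1000).astype(np.float32)); a=rc[2]+(90 if rc[1][1]>rc[1][0] else 0)
    print(n,len(P),"z",np.median(P[:,2]).round(4),"c",np.round(rc[0],1),"size",np.round(sorted(rc[1]),1),"long axis deg",round(a%180,1))
E
python3 - <<'E'
from h import *
for n in("scene","top"):
    d=np.load(n+"_d.npy"); b=.003 if n=="top" else 0
    for nm,a in dict(rest=((.47,.391),.1,.005,.016),restV=((.47,.391),.1,.018,.06),pin=((.45,-.007),.12,.045,.07),box=((.622,-.227),.07,.05,.08),A=((.622,-.227),.08,.008,.018),B=((.428,-.207),.08,.008,.018),C=((.427,.22),.08,.008,.018),D=((.604,.22),.08,.008,.018),board=((.454,0),.13,.018,.03)).items():
        print(nm,end=" "); rect(n,d,a[0],a[1],a[2]+b,a[3]+b)
plan((.45,-.007,.14,115),(.45,-.007,.048,115))
E
```

```text
rest scene 936 z 0.0083 c [472.4 392. ] size [ 90.2 161.5] long axis deg 5.1
restV scene 253 z 0.031 c [470.2 392.7] size [ 73.3 118.4] long axis deg 5.4
pin scene 400 z 0.0512 c [451.5  -4.6] size [ 30.6 197.9] long axis deg 115.7
box scene 487 z 0.0622 c [ 623.4 -226.2] size [50.9 86.7] long axis deg 17.4
A scene 250 z 0.0122 c [ 624.2 -226.9] size [ 62.2 120.6] long axis deg 6.4
B scene 543 z 0.0122 c [ 428.7 -206.1] size [ 60.8 121.5] long axis deg 174.8
C scene 565 z 0.0123 c [429.  221.3] size [ 59.7 121.8] long axis deg 3.8
D scene 740 z 0.0124 c [604.7 222. ] size [ 60.7 121.3] long axis deg 6.2
board scene 1988 z 0.0232 c [453.9   1. ] size [195.2 199.2] long axis deg 7.5
rest top 750 z 0.0107 c [477.  375.5] size [119.3 169.8] long axis deg 6.1
restV top 156 z 0.0341 c [469.6 390.7] size [ 74.8 113.7] long axis deg 5.5
pin top 397 z 0.0533 c [447.6  -6.9] size [ 29.6 196.4] long axis deg 115.2
box top 397 z 0.0635 c [ 621.7 -228.5] size [52.4 86.4] long axis deg 18.6
A top 158 z 0.0143 c [ 621.3 -229. ] size [ 61.  119.6] long axis deg 5.2
B top 508 z 0.0146 c [ 427.6 -208.6] size [ 59.6 119.1] long axis deg 174.4
C top 515 z 0.0144 c [426.4 218.1] size [ 59.6 119.7] long axis deg 4.1
D top 519 z 0.0145 c [602.4 219.4] size [ 60.  119.4] long axis deg 6.1
board top 2023 z 0.0248 c [452.4  -2.5] size [194.8 197.4] long axis deg 1.0
t 1.1 tcp [ 0.1399 -0.6091  0.2483] psi 12.93 tilt 0.0 F [-0.6  0.1 -1.2] w 1.001
row [0.437, -0.5174, 0.1083] turnz -102.07 rows>= 13.7
row [0.437, -0.5174, 0.2003] turnz -102.07 rows>= 1.8
```

Request:
apply_moves:
  steps:
    - [[0.437, -0.517, 0.06, 0, 0, -102.5], [0.437, -0.517, 0.06, 0, 0, -102.5], [0.437, -0.517, 0.06, 0, 0, -102.5], [0.437, -0.517, 0.06, 0, 0, -102.5], [0.437, -0.517, 0.06, 0, 0, -102.5], [0.437, -0.517, 0.06, 0, 0, -102.5], [0.437, -0.517, 0.06, 0, 0, -102.5], [0.437, -0.517, 0.06, 0, 0, -102.5], [0.437, -0.517, 0.06, 0, 0, -102.5], [0.437, -0.517, 0.06, 0, 0, -102.5], [0.437, -0.517, 0.06, 0, 0, -102.5], [0.437, -0.517, 0.06, 0, 0, -102.5], [0.437, -0.517, 0.06, 0, 0, -102.5], [0.437, -0.517, 0.06, 0, 0, -102.5], [0.437, -0.517, 0.06, 0, 0, -102.5], [0.437, -0.517, 0.06, 0, 0, -102.5], [0.437, -0.517, 0.06, 0, 0, -102.5]]
  grip: 100
  force: 40

```text
time: 2.8
eef_pos: [0.4498, -0.008, 0.1884]
ee_rot: [0.534, 0.845, -0.0, 0.0]
contact_force: [-0.2, -0.2, 0.6]
gripper_width: 1.003
```

```bash
python3 -c "
from h import *
plan((.449,-.006,.1,115.5),(.449,-.006,.046,115.5))"
```

```text
t 2.8 tcp [ 0.4498 -0.008   0.1884] psi 115.4 tilt 0.02 F [-0.2 -0.2  0.6] w 1.003
row [0.0021, 0.0002, 0.0884] turnz -0.1 rows>= 1.8
row [0.0021, 0.0002, 0.1424] turnz -0.1 rows>= 1.1
```

Request:
apply_moves:
  steps:
    - [[0.002, 0, 0.05, 0, 0, 0], [0.002, 0, 0.1, 0, 0, 0], [0.002, 0, 0.13, 0, 0, 0], [0.002, 0, 0.142, 0, 0, 0], [0.002, 0, 0.142, 0, 0, 0]]

```text
time: 3.3
eef_pos: [0.4476, -0.0063, 0.0452]
ee_rot: [0.535, 0.845, -0.001, -0.002]
contact_force: [-0.1, 0.4, -0.8]
gripper_width: 1.002
```

Request:
apply_moves:
  steps:
    - [[0, 0, 0, 0, 0, 0], [0, 0, 0, 0, 0, 0], [0, 0, 0, 0, 0, 0], [0, 0, 0, 0, 0, 0], [0, 0, 0, 0, 0, 0], [0, 0, 0, 0, 0, 0], [0, 0, 0, 0, 0, 0], [0, 0, 0, 0, 0, 0]]
  grip: 0

```text
time: 4.1
eef_pos: [0.4503, -0.0059, 0.0478]
ee_rot: [0.534, 0.845, 0.0, 0.001]
contact_force: [-0.7, 0.3, 6.2]
gripper_width: 0.356
```

Request:
apply_moves:
  steps:
    - [[0, 0, -0.03, 0, 0, 0], [0, 0, -0.08, 0, 0, 0], [0, 0, -0.12, 0, 0, 0], [0, 0, -0.12, 0, 0, 0]]

```text
time: 4.5
eef_pos: [0.4542, -0.0062, 0.1727]
ee_rot: [0.534, 0.846, 0.003, 0.006]
contact_force: [1.8, -0.2, -0.9]
gripper_width: 0.36
```

```bash
python3 -c "
from h import *
plan((.471,.392,.15,185.4),(.471,.392,.07,185.4))
for n in('scene','top'):
    p,d=viewer.snapshot(n); cv2.imwrite(f'pics/{n}1.png',p[:,:,::-1]); W=world(n,d)
    for m in viewer.masks_of(n,'pin')[:2]:
        k=m['pixels']&(d>0); P=W[k]; P=P[(P[:,2]<.2)]; print(m['score'],len(P),np.percentile(P[:,2],[5,25,50,75,95]).round(3),cv2.minAreaRect((P[:,:2]*1000).astype(np.float32)))
i=np.vstack([cv2.imread(f'pics/{n}1.png')[100:300,130:400] for n in('scene','top')]); cv2.imwrite('pics/c1.png',cv2.resize(i,None,fx=1.5,fy=1.5))
"
```

```text
t 4.5 tcp [ 0.4542 -0.0062  0.1727] psi 115.45 tilt 0.75 F [ 1.8 -0.2 -0.9] w 0.36
row [0.3525, 0.1861, 0.0222] turnz -69.95 rows>= 8.1
row [0.3531, 0.1852, 0.1021] turnz -69.95 rows>= 1.6
0.79 473 [0.162 0.168 0.173 0.177 0.181] ((421.260986328125, 25.058135986328125), (100.78550720214844, 275.9964294433594), 52.5858268737793)
0.27 636 [0.015 0.054 0.061 0.063 0.065] ((603.7328491210938, -235.9525146484375), (131.7880401611328, 57.27254104614258), 18.809110641479492)
0.64 105 [0.161 0.166 0.169 0.171 0.174] ((452.500732421875, -4.670196533203125), (28.23123550415039, 197.6449737548828), 27.588581085205078)
```

View pics/c1.png

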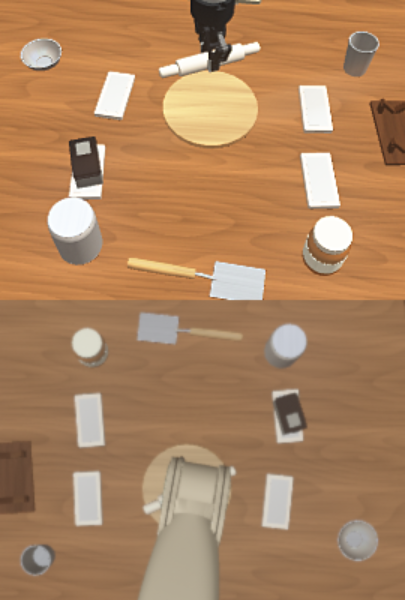

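The pin is held level and centred, with nothing else disturbed. Next is the rest.

Request:
apply_moves:
  steps:
    - [[0.35, 0.19, 0.02, 0, 0, -70], [0.35, 0.19, 0.02, 0, 0, -70], [0.35, 0.19, 0.02, 0, 0, -70], [0.35, 0.19, 0.02, 0, 0, -70], [0.35, 0.19, 0.02, 0, 0, -70], [0.35, 0.19, 0.02, 0, 0, -70], [0.35, 0.19, 0.02, 0, 0, -70], [0.35, 0.19, 0.02, 0, 0, -70], [0.35, 0.19, 0.02, 0, 0, -70], [0.35, 0.19, 0.02, 0, 0, -70], [0.35, 0.19, 0.02, 0, 0, -70], [0.35, 0.19, 0.02, 0, 0, -70], [0.35, 0.19, 0.02, 0, 0, -70]]

```text
time: 6.0
eef_pos: [0.4704, 0.3907, 0.1462]
ee_rot: [-0.046, 0.999, -0.0, -0.0]
contact_force: [-0.2, 0.7, -0.5]
gripper_width: 0.356
```

```bash
python3 -c "
from h import *
plan((.471,.392,.06,185.4),(.471,.392,.046,185.4))
for n in('scene','top'):
    p,d=viewer.snapshot(n); W=world(n,d)
    k=(d>0)&(np.hypot(W[...,0]-.471,W[...,1]-.392)<.12)&(W[...,2]>.1)&(W[...,2]<.18)&(p.min(-1)>150)
    P=W[k]; print(n,len(P),np.percentile(P[:,2],[5,50,95]).round(3),cv2.minAreaRect((P[:,:2]*1000).astype(np.float32)))
"
```

```text
t 6.0 tcp [0.4704 0.3907 0.1462] psi -174.68 tilt 0.04 F [-0.2  0.7 -0.5] w 0.356
row [-0.0008, 0.0013, 0.0862] turnz -0.08 rows>= 1.7
row [-0.0008, 0.0013, 0.1002] turnz -0.08 rows>= 0.3
scene 320 [0.143 0.149 0.154] ((470.5129089355469, 394.2756042480469), (197.8623504638672, 35.879764556884766), 2.3995590209960938)
top 322 [0.144 0.151 0.157] ((469.935546875, 389.49273681640625), (198.22152709960938, 25.18976593017578), 5.675933837890625)
```

Request:
apply_moves:
  steps:
    - [[-0.001, 0.001, 0.04, 0, 0, 0], [-0.001, 0.001, 0.07, 0, 0, 0], [-0.001, 0.001, 0.085, 0, 0, 0], [-0.001, 0.001, 0.095, 0, 0, 0], [-0.001, 0.001, 0.1, 0, 0, 0], [-0.001, 0.001, 0.1, 0, 0, 0]]

```text
time: 6.7
eef_pos: [0.4718, 0.3933, 0.0466]
ee_rot: [-0.047, 0.999, 0.0, 0.0]
contact_force: [0.3, -0.1, -2.7]
gripper_width: 0.362
```

Request:
apply_moves:
  steps:
    - [[0, 0, 0, 0, 0, 0], [0, 0, 0, 0, 0, 0], [0, 0, 0, 0, 0, 0], [0, 0, 0, 0, 0, 0], [0, 0, 0, 0, 0, 0], [0, 0, -0.02, 0, 0, 0], [0, 0, -0.06, 0, 0, 0], [0, 0, -0.11, 0, 0, 0], [0, 0, -0.11, 0, 0, 0]]
  grip: 100

```text
time: 7.6
eef_pos: [0.476, 0.3964, 0.1645]
ee_rot: [-0.047, 0.999, 0.004, 0.006]
contact_force: [0.9, 0.9, 0.8]
gripper_width: 1.0
```

```bash
python3 -c "
from h import *
plan((.622,-.227,.16,197.5))
for n in('scene',):
    p,d=viewer.snapshot(n); rect(n,d,(.471,.392),.12,.042,.07); rect(n,d,(.622,-.227),.07,.05,.08);cv2.imwrite('pics/s2.png',p[:,:,::-1])
"
```

```text
t 7.6 tcp [0.476  0.3964 0.1645] psi -174.56 tilt 0.84 F [0.9 0.9 0.8] w 1.0
row [-0.0862, -0.6344, 0.0012] turnz -12.06 rows>= 12.8
scene 404 z 0.0474 c [475.5 392.1] size [ 67.8 196.5] long axis deg 4.9
scene 489 z 0.0623 c [ 624.2 -225.9] size [50.8 86.7] long axis deg 17.2
```

Request:
apply_moves:
  steps:
    - [[-0.093, -0.631, 0, 0, 0, -12.3], [-0.093, -0.631, 0, 0, 0, -12.3], [-0.093, -0.631, 0, 0, 0, -12.3], [-0.093, -0.631, 0, 0, 0, -12.3], [-0.093, -0.631, 0, 0, 0, -12.3], [-0.093, -0.631, 0, 0, 0, -12.3], [-0.093, -0.631, 0, 0, 0, -12.3], [-0.093, -0.631, 0, 0, 0, -12.3], [-0.093, -0.631, 0, 0, 0, -12.3], [-0.093, -0.631, 0, 0, 0, -12.3], [-0.093, -0.631, 0, 0, 0, -12.3], [-0.093, -0.631, 0, 0, 0, -12.3], [-0.093, -0.631, 0, 0, 0, -12.3], [-0.093, -0.631, 0, 0, 0, -12.3], [-0.093, -0.631, 0, 0, 0, -12.3], [-0.093, -0.631, 0, 0, 0, -12.3]]

```text
time: 9.25
eef_pos: [0.6227, -0.2249, 0.1551]
ee_rot: [-0.154, 0.988, 0.001, -0.001]
contact_force: [0.2, -0.2, -0.1]
gripper_width: 1.0
```

```bash
python3 -c "
from h import *
plan((.622,-.2275,.048,197.6))
p,d=viewer.snapshot('scene'); rect('scene',d,(.471,.392),.12,.049,.07);rect('scene',d,(.622,-.227),.07,.05,.08)
p,d=viewer.snapshot('top'); rect('top',d,(.471,.392),.12,.052,.07)
"
```

```text
t 9.25 tcp [ 0.6227 -0.2249  0.1551] psi -162.22 tilt 0.16 F [ 0.2 -0.2 -0.1] w 1.0
row [0.0013, -0.0025, 0.1071] turnz 0.18 rows>= 2.1
scene 136 z 0.0504 c [475.2 391.8] size [ 21.9 127.9] long axis deg 4.6
scene 489 z 0.0622 c [ 623.8 -226.2] size [50.9 87.4] long axis deg 17.4
top 82 z 0.0535 c [472.7 389. ] size [ 21.2 124. ] long axis deg 5.8
```

Request:
apply_moves:
  steps:
    - [[0.001, -0.002, 0.05, 0, 0, 0], [0.001, -0.002, 0.09, 0, 0, 0], [0.001, -0.002, 0.11, 0, 0, 0], [0.001, -0.002, 0.11, 0, 0, 0]]

```text
time: 9.75
eef_pos: [0.6198, -0.2253, 0.0422]
ee_rot: [-0.155, 0.988, 0.003, -0.004]
contact_force: [0.2, 0.1, -0.2]
gripper_width: 1.0
```

Request:
apply_moves:
  steps:
    - [[0, 0, 0, 0, 0, 0], [0, 0, 0, 0, 0, 0], [0, 0, 0, 0, 0, 0], [0, 0, 0, 0, 0, 0], [0, 0, 0, 0, 0, 0], [0, 0, 0, 0, 0, 0], [0, 0, -0.02, 0, 0, 0], [0, 0, -0.05, 0, 0, 0], [0, 0, -0.08, 0, 0, 0], [0, 0, -0.08, 0, 0, 0]]
  grip: 0

```text
time: 10.75
eef_pos: [0.6268, -0.2302, 0.1318]
ee_rot: [-0.154, 0.988, -0.003, 0.004]
contact_force: [1.6, -0.1, -0.8]
gripper_width: 0.579
```

```bash
python3 -c "
from h import *
plan((.67,0,.12,185),(.67,0,.05,185))
p,d=viewer.snapshot('scene'); W=world('scene',d)
for m in viewer.masks_of('scene','spice_box')[:1]:
  P=W[m['pixels']&(d>0)]; print(m['score'],np.percentile(P[:,2],[2,50,98]),np.median(P,0))
rect('scene',d,(.622,-.227),.08,.008,.018)
"
```

```text
t 10.75 tcp [ 0.6268 -0.2302  0.1318] psi -162.27 tilt 0.58 F [ 1.6 -0.1 -0.8] w 0.579
row [-0.1111, 0.2062, 0.0112] turnz 12.73 rows>= 4.7
row [-0.1106, 0.2067, 0.0812] turnz 12.73 rows>= 1.4
0.7 [0.1007962  0.14416002 0.14815027] [ 0.65368259 -0.22424578  0.14416002]
scene 563 z 0.0127 c [ 623.9 -227.6] size [ 60.  121.6] long axis deg 6.1
```

Request:
apply_moves:
  steps:
    - [[-0.115, 0.202, 0, 0, 0, 12.7], [-0.115, 0.202, 0, 0, 0, 12.7], [-0.115, 0.202, 0, 0, 0, 12.7], [-0.115, 0.202, 0, 0, 0, 12.7], [-0.115, 0.202, 0, 0, 0, 12.7], [-0.115, 0.202, 0.03, 0, 0, 12.7], [-0.115, 0.202, 0.07, 0, 0, 12.7], [-0.115, 0.202, 0.085, 0, 0, 12.7], [-0.115, 0.202, 0.092, 0, 0, 12.7], [-0.115, 0.202, 0.092, 0, 0, 12.7]]

```text
time: 11.85
eef_pos: [0.6682, -0.0004, 0.0344]
ee_rot: [-0.044, 0.999, 0.001, -0.003]
contact_force: [-4.9, 2.1, 5.8]
gripper_width: 0.578
```

Request:
apply_moves:
  steps:
    - [[0, 0, 0, 0, 0, 0], [0, 0, 0, 0, 0, 0], [0, 0, 0, 0, 0, 0], [0, 0, 0, 0, 0, 0], [0, 0, -0.03, 0, 0, 0], [0, 0, -0.07, 0, 0, 0], [0, 0, -0.1, 0, 0, 0], [0, 0, -0.1, 0, 0, 0], [0, 0, -0.1, 0, 0, 0]]
  grip: 100

```text
time: 12.75
eef_pos: [0.6722, -0.0011, 0.1353]
ee_rot: [-0.044, 0.999, -0.0, 0.001]
contact_force: [0.5, 0.4, -1.4]
gripper_width: 1.001
```

```bash
python3 -c "
from h import *
plan((.428,-.2073,.1,174.6),(.428,-.2073,.02,174.6))
p,d=viewer.snapshot('scene'); rect('scene',d,(.67,0),.09,.03,.07)
cv2.imwrite('pics/s3.png',p[:,:,::-1])"
```

```text
t 12.75 tcp [ 0.6722 -0.0011  0.1353] psi -174.97 tilt 0.13 F [ 0.5  0.4 -1.4] w 1.001
row [0.2614, -0.184, 0.0348] turnz 10.43 rows>= 6.4
row [0.2616, -0.1839, 0.1148] turnz 10.43 rows>= 1.6
scene 541 z 0.0482 c [6.672e+02 3.000e-01] size [50.5 87.6] long axis deg 5.0
```

View pics/s3.png

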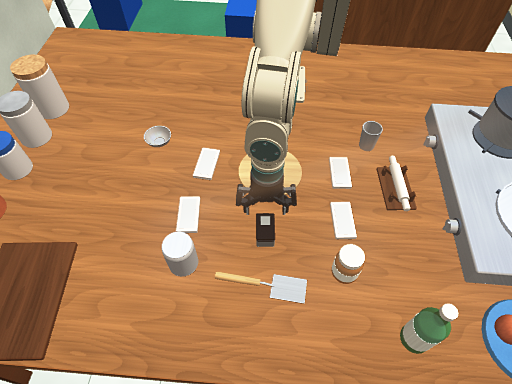

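The pin lies in its rest (398,185) and the box stands on the bare worktop (265,230). The four plates are clear at (206,164), (188,213), (340,172) and (343,220). First plate: B.

Request:
apply_moves:
  steps:
    - [[0.261, -0.184, 0.035, 0, 0, 10.4], [0.261, -0.184, 0.035, 0, 0, 10.4], [0.261, -0.184, 0.035, 0, 0, 10.4], [0.261, -0.184, 0.035, 0, 0, 10.4], [0.261, -0.184, 0.035, 0, 0, 10.4], [0.261, -0.184, 0.035, 0, 0, 10.4], [0.261, -0.184, 0.035, 0, 0, 10.4], [0.261, -0.184, 0.035, 0, 0, 10.4], [0.261, -0.184, 0.06, 0, 0, 10.4], [0.261, -0.184, 0.09, 0, 0, 10.4], [0.261, -0.184, 0.09, 0, 0, 10.4]]
  grip: 90

```text
time: 13.9
eef_pos: [0.4245, -0.2042, 0.0404]
ee_rot: [0.046, 0.999, 0.003, -0.004]
contact_force: [-1.3, 0.4, -0.8]
gripper_width: 0.9
```

```bash
python3 -c "
from h import *
plan((.428,-.2073,.02,174.6))"
```

```text
t 13.9 tcp [ 0.4245 -0.2042  0.0404] psi 174.68 tilt 0.54 F [-1.3  0.4 -0.8] w 0.9
row [-0.0039, -0.0029, 0.0204] turnz 0.08 rows>= 0.4
```

Request:
apply_moves:
  steps:
    - [[0, 0, 0.01, 0, 0, 0], [0, 0, 0.02, 0, 0, 0], [0, 0, 0.025, 0, 0, 0], [0, 0, 0.025, 0, 0, 0], [0, 0, 0.025, 0, 0, 0]]

```text
time: 14.4
eef_pos: [0.4279, -0.2073, 0.0196]
ee_rot: [0.047, 0.999, -0.0, 0.0]
contact_force: [-0.3, -0.0, 0.5]
gripper_width: 0.9
```

```bash
python3 -c "
from h import *
plan((.428,-.2073,.02,174.6))"
```

```text
t 14.4 tcp [ 0.4279 -0.2073  0.0196] psi 174.64 tilt 0.03 F [-0.3 -0.   0.5] w 0.9
row [-0.0001, 0.0, -0.0004] turnz 0.04 rows>= 0.0
```

Request:
apply_moves:
  steps:
    - [[0, 0, 0.003, 0, 0, 0], [0, 0, 0.003, 0, 0, 0], [0, 0, 0.003, 0, 0, 0], [0, 0, 0.003, 0, 0, 0], [0, 0, 0.003, 0, 0, 0], [0, 0, 0.003, 0, 0, 0]]
  grip: 0
  force: 60

```text
time: 15.0
eef_pos: [0.4283, -0.2077, 0.017]
ee_rot: [0.047, 0.999, -0.001, 0.001]
contact_force: [-0.7, -0.2, 6.0]
gripper_width: 0.681
```

Request:
apply_moves:
  steps:
    - [[0, 0, -0.01, 0, 0, 0], [0, 0, -0.04, 0, 0, 0], [0, 0, -0.08, 0, 0, 0], [0, 0, -0.1, 0, 0, 0], [0, 0, -0.1, 0, 0, 0], [0, 0, -0.1, 0, 0, 0]]

```text
time: 15.6
eef_pos: [0.4271, -0.2068, 0.1159]
ee_rot: [0.047, 0.999, 0.0, -0.0]
contact_force: [0.0, -0.0, -1.7]
gripper_width: 0.683
```

```bash
python3 -c "
from h import *
plan((.453,-.001,.1,180),(.453,-.001,.046,180))
p,d=viewer.snapshot('scene'); rect('scene',d,(.428,-.207),.09,.09,.125);rect('scene',d,(.428,-.207),.09,.007,.02)
"
```

```text
t 15.6 tcp [ 0.4271 -0.2068  0.1159] psi 174.64 tilt 0.02 F [ 0.  -0.  -1.7] w 0.683
row [-0.0066, 0.2074, 0.016] turnz -5.36 rows>= 4.2
row [-0.0066, 0.2073, 0.07] turnz -5.36 rows>= 1.1
scene 566 z 0.1111 c [ 435.7 -204.5] size [ 85.5 115.5] long axis deg 9.3
scene few
```

Request:
apply_moves:
  steps:
    - [[-0.007, 0.207, 0.01, 0, 0, -5.4], [-0.007, 0.207, 0.01, 0, 0, -5.4], [-0.007, 0.207, 0.01, 0, 0, -5.4], [-0.007, 0.207, 0.01, 0, 0, -5.4], [-0.007, 0.207, 0.01, 0, 0, -5.4], [-0.007, 0.207, 0.01, 0, 0, -5.4], [-0.007, 0.207, 0.04, 0, 0, -5.4], [-0.007, 0.207, 0.06, 0, 0, -5.4], [-0.007, 0.207, 0.066, 0, 0, -5.4], [-0.007, 0.207, 0.07, 0, 0, -5.4], [-0.007, 0.207, 0.073, 0, 0, -5.4], [-0.007, 0.207, 0.073, 0, 0, -5.4]]

```text
time: 16.85
eef_pos: [0.4543, -0.0023, 0.0436]
ee_rot: [0.0, 1.0, -0.0, 0.0]
contact_force: [-0.9, -0.4, -1.9]
gripper_width: 0.681
```

Request:
apply_moves:
  steps:
    - [[0, 0, 0, 0, 0, 0], [0, 0, 0, 0, 0, 0], [0, 0, 0, 0, 0, 0], [0, 0, -0.01, 0, 0, 0], [0, 0, -0.04, 0, 0, 0], [0, 0, -0.08, 0, 0, 0], [0, 0, -0.08, 0, 0, 0], [0, 0, -0.08, 0, 0, 0]]
  grip: 90

```text
time: 17.65
eef_pos: [0.4553, -0.0019, 0.1252]
ee_rot: [-0.0, 1.0, -0.0, 0.002]
contact_force: [-0.7, -0.2, -0.1]
gripper_width: 0.901
```

```bash
python3 -c "
from h import *
plan((.6235,-.2275,.05,185.8),(.6235,-.2275,.0165,185.8))
p,d=viewer.snapshot('scene'); rect('scene',d,(.453,0),.09,.033,.045);rect('scene',d,(.62,-.227),.09,.007,.02)
"
```

```text
t 17.65 tcp [ 0.4553 -0.0019  0.1252] psi -179.95 tilt 0.24 F [-0.7 -0.2 -0.1] w 0.901
row [-0.1677, -0.2257, 0.076] turnz -5.75 rows>= 5.8
row [-0.1676, -0.2257, 0.1095] turnz -5.75 rows>= 0.7
scene 579 z 0.0373 c [455.1  -1.2] size [ 59.8 123. ] long axis deg 0.5
scene 733 z 0.0124 c [ 622.9 -227.6] size [ 60.3 122.7] long axis deg 5.6
```

Request:
apply_moves:
  steps:
    - [[-0.168, -0.226, 0, 0, 0, -5.8], [-0.168, -0.226, 0, 0, 0, -5.8], [-0.168, -0.226, 0, 0, 0, -5.8], [-0.168, -0.226, 0, 0, 0, -5.8], [-0.168, -0.226, 0, 0, 0, -5.8], [-0.168, -0.226, 0, 0, 0, -5.8], [-0.168, -0.226, 0, 0, 0, -5.8], [-0.168, -0.226, 0.04, 0, 0, -5.8], [-0.168, -0.226, 0.075, 0, 0, -5.8], [-0.168, -0.226, 0.075, 0, 0, -5.8], [-0.168, -0.226, 0.075, 0, 0, -5.8], [-0.168, -0.226, 0.075, 0, 0, -5.8]]

```text
time: 18.9
eef_pos: [0.6229, -0.2277, 0.0499]
ee_rot: [-0.051, 0.999, -0.0, 0.001]
contact_force: [0.4, 0.4, 0.5]
gripper_width: 0.898
```

```bash
python3 -c "
from h import *
plan((.6225,-.228,.0165,185.8))"
```

```text
t 18.9 tcp [ 0.6229 -0.2277  0.0499] psi -174.14 tilt 0.12 F [0.4 0.4 0.5] w 0.898
row [0.0005, -0.0003, 0.0334] turnz 0.06 rows>= 0.7
```

Request:
apply_moves:
  steps:
    - [[0, 0, 0.02, 0, 0, 0], [0, 0, 0.03, 0, 0, 0], [0, 0, 0.033, 0, 0, 0], [0, 0, 0.033, 0, 0, 0], [0, 0, 0.033, 0, 0, 0]]

```text
time: 19.4
eef_pos: [0.6226, -0.2279, 0.0162]
ee_rot: [-0.051, 0.999, -0.0, 0.001]
contact_force: [0.4, -0.6, -0.0]
gripper_width: 0.897
```

Request:
apply_moves:
  steps:
    - [[0, 0, 0, 0, 0, 0], [0, 0, 0, 0, 0, 0], [0, 0, 0, 0, 0, 0], [0, 0, 0, 0, 0, 0], [0, 0, 0, 0, 0, 0]]
  grip: 0

```text
time: 19.9
eef_pos: [0.6231, -0.2282, 0.0168]
ee_rot: [-0.051, 0.999, -0.001, 0.001]
contact_force: [-0.1, -0.3, 4.9]
gripper_width: 0.68
```

Request:
apply_moves:
  steps:
    - [[0, 0, -0.01, 0, 0, 0], [0, 0, -0.04, 0, 0, 0], [0, 0, -0.08, 0, 0, 0], [0, 0, -0.11, 0, 0, 0], [0, 0, -0.11, 0, 0, 0], [0, 0, -0.11, 0, 0, 0], [0, 0, -0.11, 0, 0, 0]]

```text
time: 20.6
eef_pos: [0.6204, -0.2268, 0.1232]
ee_rot: [-0.051, 0.999, 0.001, -0.002]
contact_force: [0.4, 0.5, -2.1]
gripper_width: 0.682
```

```bash
python3 -c "
from h import *
plan((.454,-.0015,.1,180),(.454,-.0015,.058,180))
p,d=viewer.snapshot('scene'); rect('scene',d,(.453,0),.09,.033,.045)
"
```

```text
t 20.6 tcp [ 0.6204 -0.2268  0.1232] psi -174.16 tilt 0.24 F [ 0.4  0.5 -2.1] w 0.682
row [0.1425, 0.241, 0.0242] turnz 5.84 rows>= 5.6
row [0.1423, 0.2409, 0.0662] turnz 5.84 rows>= 0.8
scene 583 z 0.0373 c [456.   -1.2] size [ 59.7 122.4] long axis deg 0.5
```

Request:
apply_moves:
  steps:
    - [[0.145, 0.242, 0, 0, 0, 5.8], [0.145, 0.242, 0, 0, 0, 5.8], [0.145, 0.242, 0, 0, 0, 5.8], [0.145, 0.242, 0, 0, 0, 5.8], [0.145, 0.242, 0, 0, 0, 5.8], [0.145, 0.242, 0, 0, 0, 5.8], [0.145, 0.242, 0, 0, 0, 5.8], [0.145, 0.242, 0.03, 0, 0, 5.8], [0.145, 0.242, 0.04, 0, 0, 5.8], [0.145, 0.242, 0.04, 0, 0, 5.8], [0.145, 0.242, 0.04, 0, 0, 5.8], [0.145, 0.242, 0.04, 0, 0, 5.8]]

```text
time: 21.85
eef_pos: [0.4541, -0.0021, 0.0859]
ee_rot: [-0.0, 1.0, -0.0, 0.001]
contact_force: [-0.3, 0.2, -0.8]
gripper_width: 0.681
```

```bash
python3 -c "
from h import *
plan((.4543,-.0022,.0575,180))"
```

```text
t 21.85 tcp [ 0.4541 -0.0021  0.0859] psi -180.0 tilt 0.07 F [-0.3  0.2 -0.8] w 0.681
row [-0.0001, -0.0001, 0.0284] turnz 0.0 rows>= 0.6
```

Request:
apply_moves:
  steps:
    - [[0, 0, 0.015, 0, 0, 0], [0, 0, 0.022, 0, 0, 0], [0, 0, 0.026, 0, 0, 0], [0, 0, 0.028, 0, 0, 0], [0, 0, 0.028, 0, 0, 0], [0, 0, 0.028, 0, 0, 0]]

```text
time: 22.45
eef_pos: [0.4535, -0.0017, 0.0576]
ee_rot: [-0.0, 1.0, -0.0, 0.0]
contact_force: [1.1, -0.5, -2.4]
gripper_width: 0.677
```

Request:
apply_moves:
  steps:
    - [[0, 0, 0, 0, 0, 0], [0, 0, 0, 0, 0, 0], [0, 0, 0, 0, 0, 0], [0, 0, -0.01, 0, 0, 0], [0, 0, -0.04, 0, 0, 0], [0, 0, -0.07, 0, 0, 0], [0, 0, -0.07, 0, 0, 0], [0, 0, -0.07, 0, 0, 0], [0, 0, -0.07, 0, 0, 0]]
  grip: 90

```text
time: 23.35
eef_pos: [0.4524, -0.0015, 0.1269]
ee_rot: [-0.0, 1.0, 0.0, -0.001]
contact_force: [-0.4, -0.4, -0.7]
gripper_width: 0.898
```

```bash
python3 -c "
from h import *
plan((.428,.2197,.05,184),(.6035,.2207,.05,186.1))
p,d=viewer.snapshot('scene'); rect('scene',d,(.453,0),.09,.033,.045);rect('scene',d,(.453,0),.09,.047,.065);rect('scene',d,(.428,.22),.09,.007,.02);rect('scene',d,(.604,.22),.09,.007,.02)
"
```

```text
t 23.35 tcp [ 0.4524 -0.0015  0.1269] psi -179.97 tilt 0.07 F [-0.4 -0.4 -0.7] w 0.898
row [0.0242, 0.2212, 0.0769] turnz -3.97 rows>= 4.7
row [-0.1513, 0.2221, 0.0767] turnz -6.07 rows>= 3.5
scene 50 z 0.0381 c [483.  -21.2] size [ 47.9 108.6] long axis deg 33.0
scene 594 z 0.0514 c [455.3  -0.6] size [ 59.6 126. ] long axis deg 0.2
scene 579 z 0.0124 c [429.  221.2] size [ 60.4 123.1] long axis deg 4.2
scene 742 z 0.0124 c [605.5 222.3] size [ 60.8 119.5] long axis deg 6.0
```

Request:
apply_moves:
  steps:
    - [[0.026, 0.222, 0, 0, 0, -4], [0.026, 0.222, 0, 0, 0, -4], [0.026, 0.222, 0, 0, 0, -4], [0.026, 0.222, 0, 0, 0, -4], [0.026, 0.222, 0, 0, 0, -4], [0.026, 0.222, 0, 0, 0, -4], [0.026, 0.222, 0.04, 0, 0, -4], [0.026, 0.222, 0.08, 0, 0, -4], [0.026, 0.222, 0.08, 0, 0, -4], [0.026, 0.222, 0.08, 0, 0, -4], [0.026, 0.222, 0.08, 0, 0, -4]]

```text
time: 24.5
eef_pos: [0.4284, 0.2203, 0.0488]
ee_rot: [-0.035, 0.999, 0.0, 0.001]
contact_force: [-0.7, 0.3, 0.9]
gripper_width: 0.897
```

```bash
python3 -c "
from h import *
plan((.4278,.2202,.0165,184))"
```

```text
t 24.5 tcp [0.4284 0.2203 0.0488] psi -176.01 tilt 0.13 F [-0.7  0.3  0.9] w 0.897
row [0.0007, -0.0001, 0.0323] turnz -0.01 rows>= 0.6
```

Request:
apply_moves:
  steps:
    - [[0, 0, 0.02, 0, 0, 0], [0, 0, 0.029, 0, 0, 0], [0, 0, 0.032, 0, 0, 0], [0, 0, 0.032, 0, 0, 0], [0, 0, 0.032, 0, 0, 0]]

```text
time: 25.0
eef_pos: [0.4276, 0.2205, 0.016]
ee_rot: [-0.035, 0.999, 0.0, 0.001]
contact_force: [-0.1, -0.8, -0.2]
gripper_width: 0.898
```

Request:
apply_moves:
  steps:
    - [[0, 0, 0, 0, 0, 0], [0, 0, 0, 0, 0, 0], [0, 0, 0, 0, 0, 0], [0, 0, 0, 0, 0, 0], [0, 0, 0, 0, 0, 0]]
  grip: 0

```text
time: 25.5
eef_pos: [0.4278, 0.2207, 0.0165]
ee_rot: [-0.035, 0.999, 0.0, 0.001]
contact_force: [-0.8, 0.2, 5.7]
gripper_width: 0.68
```

Request:
apply_moves:
  steps:
    - [[0, 0, -0.01, 0, 0, 0], [0, 0, -0.04, 0, 0, 0], [0, 0, -0.08, 0, 0, 0], [0, 0, -0.11, 0, 0, 0], [0, 0, -0.11, 0, 0, 0], [0, 0, -0.11, 0, 0, 0], [0, 0, -0.11, 0, 0, 0]]

```text
time: 26.2
eef_pos: [0.4255, 0.2198, 0.124]
ee_rot: [-0.035, 0.999, -0.0, -0.001]
contact_force: [0.1, -0.8, -1.6]
gripper_width: 0.682
```

```bash
python3 -c "
from h import *
plan((.454,-.002,.0875,180))"
```

```text
t 26.2 tcp [0.4255 0.2198 0.124 ] psi -175.96 tilt 0.18 F [ 0.1 -0.8 -1.6] w 0.682
row [-0.0129, -0.2232, 0.0366] turnz 4.04 rows>= 4.5
```

Request:
apply_moves:
  steps:
    - [[-0.011, -0.224, 0, 0, 0, 4], [-0.011, -0.224, 0, 0, 0, 4], [-0.011, -0.224, 0, 0, 0, 4], [-0.011, -0.224, 0, 0, 0, 4], [-0.011, -0.224, 0, 0, 0, 4], [-0.011, -0.224, 0, 0, 0, 4], [-0.011, -0.224, 0.015, 0, 0, 4], [-0.011, -0.224, 0.03, 0, 0, 4], [-0.011, -0.224, 0.03, 0, 0, 4], [-0.011, -0.224, 0.03, 0, 0, 4], [-0.011, -0.224, 0.03, 0, 0, 4]]

```text
time: 27.3
eef_pos: [0.4538, -0.0019, 0.0954]
ee_rot: [-0.001, 1.0, 0.0, -0.0]
contact_force: [0.4, -0.4, -1.0]
gripper_width: 0.676
```

```bash
python3 -c "
from h import *
plan((.454,-.002,.0715,180))"
```

```text
t 27.3 tcp [ 0.4538 -0.0019  0.0954] psi -179.92 tilt 0.01 F [ 0.4 -0.4 -1. ] w 0.676
row [-0.0002, -0.0001, 0.0239] turnz 0.08 rows>= 0.5
```

Request:
apply_moves:
  steps:
    - [[0, 0, 0.012, 0, 0, 0], [0, 0, 0.018, 0, 0, 0], [0, 0, 0.022, 0, 0, 0], [0, 0, 0.024, 0, 0, 0], [0, 0, 0.024, 0, 0, 0], [0, 0, 0.024, 0, 0, 0]]

```text
time: 27.9
eef_pos: [0.4539, -0.0024, 0.0714]
ee_rot: [-0.0, 1.0, 0.0, 0.0]
contact_force: [-0.2, 1.1, -2.1]
gripper_width: 0.68
```

Request:
apply_moves:
  steps:
    - [[0, 0, 0, 0, 0, 0], [0, 0, 0, 0, 0, 0], [0, 0, 0, 0, 0, 0], [0, 0, -0.01, 0, 0, 0], [0, 0, -0.03, 0, 0, 0], [0, 0, -0.06, 0, 0, 0], [0, 0, -0.06, 0, 0, 0], [0, 0, -0.06, 0, 0, 0], [0, 0, -0.06, 0, 0, 0]]
  grip: 90

```text
time: 28.8
eef_pos: [0.4532, -0.0022, 0.131]
ee_rot: [-0.0, 1.0, 0.0, -0.0]
contact_force: [-0.3, -1.0, -0.1]
gripper_width: 0.903
```

```bash
python3 -c "
from h import *
plan((.604,.2212,.05,186.1))
p,d=viewer.snapshot('scene'); rect('scene',d,(.453,0),.09,.061,.079);rect('scene',d,(.604,.22),.09,.007,.02)
"
```

```text
t 28.8 tcp [ 0.4532 -0.0022  0.131 ] psi -179.96 tilt 0.05 F [-0.3 -1.  -0.1] w 0.903
row [-0.151, 0.2233, 0.0809] turnz -6.06 rows>= 5.6
scene 603 z 0.0653 c [454.4  -1.6] size [ 59.8 123.9] long axis deg 179.8
scene 748 z 0.0124 c [605.4 222. ] size [ 61.1 121. ] long axis deg 6.4
```

Request:
apply_moves:
  steps:
    - [[-0.15, 0.223, 0, 0, 0, -6.1], [-0.15, 0.223, 0, 0, 0, -6.1], [-0.15, 0.223, 0, 0, 0, -6.1], [-0.15, 0.223, 0, 0, 0, -6.1], [-0.15, 0.223, 0, 0, 0, -6.1], [-0.15, 0.223, 0, 0, 0, -6.1], [-0.15, 0.223, 0, 0, 0, -6.1], [-0.15, 0.223, 0.04, 0, 0, -6.1], [-0.15, 0.223, 0.082, 0, 0, -6.1], [-0.15, 0.223, 0.082, 0, 0, -6.1], [-0.15, 0.223, 0.082, 0, 0, -6.1], [-0.15, 0.223, 0.082, 0, 0, -6.1]]

```text
time: 30.05
eef_pos: [0.6048, 0.2205, 0.0513]
ee_rot: [-0.053, 0.999, 0.0, 0.001]
contact_force: [-0.0, -0.3, -0.1]
gripper_width: 0.902
```

```bash
python3 -c "
from h import *
plan((.604,.2212,.0165,186.1))"
```

```text
t 30.05 tcp [0.6048 0.2205 0.0513] psi -173.9 tilt 0.15 F [-0.  -0.3 -0.1] w 0.902
row [0.0008, 0.0007, 0.0348] turnz -0.0 rows>= 0.7
```

Request:
apply_moves:
  steps:
    - [[0, 0.001, 0.02, 0, 0, 0], [0, 0.001, 0.031, 0, 0, 0], [0, 0.001, 0.034, 0, 0, 0], [0, 0.001, 0.034, 0, 0, 0], [0, 0.001, 0.034, 0, 0, 0]]

```text
time: 30.55
eef_pos: [0.6041, 0.2219, 0.0162]
ee_rot: [-0.054, 0.999, 0.0, 0.001]
contact_force: [-0.1, -0.0, 1.1]
gripper_width: 0.901
```

Request:
apply_moves:
  steps:
    - [[0, 0, 0, 0, 0, 0], [0, 0, 0, 0, 0, 0], [0, 0, 0, 0, 0, 0], [0, 0, 0, 0, 0, 0], [0, 0, 0, 0, 0, 0]]
  grip: 0

```text
time: 31.05
eef_pos: [0.6047, 0.222, 0.0167]
ee_rot: [-0.054, 0.999, 0.0, 0.001]
contact_force: [-0.3, -0.3, 6.0]
gripper_width: 0.682
```

Request:
apply_moves:
  steps:
    - [[0, 0, -0.01, 0, 0, 0], [0, 0, -0.04, 0, 0, 0], [0, 0, -0.08, 0, 0, 0], [0, 0, -0.12, 0, 0, 0], [0, 0, -0.12, 0, 0, 0], [0, 0, -0.12, 0, 0, 0], [0, 0, -0.12, 0, 0, 0]]

```text
time: 31.75
eef_pos: [0.6018, 0.2214, 0.1336]
ee_rot: [-0.054, 0.999, -0.0, -0.002]
contact_force: [0.0, -0.0, -1.7]
gripper_width: 0.679
```

```bash
python3 -c "
from h import *
plan((.454,-.002,.0875,180))"
```

```text
t 31.75 tcp [0.6018 0.2214 0.1336] psi -173.86 tilt 0.21 F [ 0.  -0.  -1.7] w 0.679
row [0.1707, -0.2063, 0.0468] turnz 6.14 rows>= 5.4
```

Request:
apply_moves:
  steps:
    - [[0.173, -0.206, 0, 0, 0, 6.1], [0.173, -0.206, 0, 0, 0, 6.1], [0.173, -0.206, 0, 0, 0, 6.1], [0.173, -0.206, 0, 0, 0, 6.1], [0.173, -0.206, 0, 0, 0, 6.1], [0.173, -0.206, 0, 0, 0, 6.1], [0.173, -0.206, 0, 0, 0, 6.1], [0.173, -0.206, 0.015, 0, 0, 6.1], [0.173, -0.206, 0.03, 0, 0, 6.1], [0.173, -0.206, 0.03, 0, 0, 6.1], [0.173, -0.206, 0.03, 0, 0, 6.1], [0.173, -0.206, 0.03, 0, 0, 6.1]]

```text
time: 32.95
eef_pos: [0.454, -0.0011, 0.1055]
ee_rot: [-0.001, 1.0, 0.0, 0.0]
contact_force: [0.4, 0.7, -3.3]
gripper_width: 0.68
```

```bash
python3 -c "
from h import *
plan((.454,-.002,.0855,180))"
```

```text
t 32.95 tcp [ 0.454  -0.0011  0.1055] psi -179.92 tilt 0.01 F [ 0.4  0.7 -3.3] w 0.68
row [0.0, -0.0009, 0.02] turnz 0.08 rows>= 0.4
```

Request:
apply_moves:
  steps:
    - [[0, -0.001, 0.008, 0, 0, 0], [0, -0.001, 0.014, 0, 0, 0], [0, -0.001, 0.018, 0, 0, 0], [0, -0.001, 0.02, 0, 0, 0], [0, -0.001, 0.02, 0, 0, 0], [0, -0.001, 0.02, 0, 0, 0]]

```text
time: 33.55
eef_pos: [0.4536, -0.0026, 0.0854]
ee_rot: [-0.0, 1.0, 0.0, 0.0]
contact_force: [-0.5, 0.5, -2.7]
gripper_width: 0.682
```

Request:
apply_moves:
  steps:
    - [[0, 0, 0, 0, 0, 0], [0, 0, 0, 0, 0, 0], [0, 0, 0, 0, 0, 0], [0, 0, -0.01, 0, 0, 0], [0, 0, -0.03, 0, 0, 0], [0, 0, -0.06, 0, 0, 0], [0, 0, -0.06, 0, 0, 0], [0, 0, -0.06, 0, 0, 0], [0, 0, -0.06, 0, 0, 0]]
  grip: 90

```text
time: 34.45
eef_pos: [0.453, -0.0025, 0.145]
ee_rot: [-0.0, 1.0, 0.0, -0.0]
contact_force: [1.3, 0.6, -0.5]
gripper_width: 0.9
```

```bash
python3 -c "
from h import *
p,d=viewer.snapshot('scene'); rect('scene',d,(.453,0),.09,.075,.093);rect('scene',d,(.67,0),.09,.03,.06)
plan((.667,0,.033,185))
cv2.imwrite('pics/s4.png',p[:,:,::-1])
"
```

```text
scene 612 z 0.0794 c [455.2  -1.6] size [ 59.8 122.3] long axis deg 180.0
scene 521 z 0.0485 c [671.1 -40.8] size [48.5 83.7] long axis deg 4.8
t 34.5 tcp [ 0.4527 -0.0024  0.1446] psi -179.96 tilt 0.1 F [-0.6 -0.1 -0.1] w 0.9
row [-0.2145, 0.0023, 0.1112] turnz -4.96 rows>= 4.8
```

View pics/s4.png

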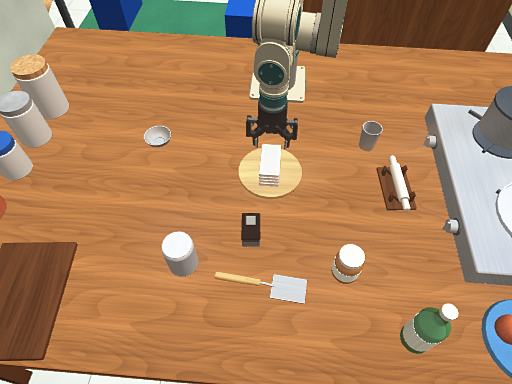

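The pile of four is complete and aligned (270,165). The box has been knocked about 4–5 cm to the side, now at (251,229), so I'll remeasure it.

```bash
python3 -c "
from h import *
for n,b in(('scene',0),('top',.003)):
    p,d=viewer.snapshot(n); rect(n,d,(.672,-.045),.09,.03+b,.06+b)
plan((.671,-.045,.1,185))
"
```

```text
scene 519 z 0.0485 c [671.1 -40.3] size [48.6 84.9] long axis deg 4.1
top 383 z 0.05 c [668.6 -42.2] size [51.4 86.5] long axis deg 6.8
t 34.6 tcp [ 0.4526 -0.0024  0.1444] psi -179.96 tilt 0.12 F [-0.7  0.7 -0.1] w 0.896
row [-0.2184, -0.0428, 0.0439] turnz -4.96 rows>= 4.5
```

Request:
apply_moves:
  steps:
    - [[-0.216, -0.039, 0, 0, 0, -5.4], [-0.216, -0.039, 0, 0, 0, -5.4], [-0.216, -0.039, 0, 0, 0, -5.4], [-0.216, -0.039, 0, 0, 0, -5.4], [-0.216, -0.039, 0, 0, 0, -5.4], [-0.216, -0.039, 0, 0, 0, -5.4], [-0.216, -0.039, 0.04, 0, 0, -5.4], [-0.216, -0.039, 0.08, 0, 0, -5.4], [-0.216, -0.039, 0.11, 0, 0, -5.4], [-0.216, -0.039, 0.112, 0, 0, -5.4], [-0.216, -0.039, 0.112, 0, 0, -5.4]]
  grip: 100

```text
time: 35.7
eef_pos: [0.6675, -0.041, 0.0325]
ee_rot: [-0.047, 0.999, 0.0, -0.002]
contact_force: [0.1, 0.1, 0.6]
gripper_width: 0.999
```

Request:
apply_moves:
  steps:
    - [[0, 0, 0, 0, 0, 0], [0, 0, 0, 0, 0, 0], [0, 0, 0, 0, 0, 0], [0, 0, 0, 0, 0, 0], [0, 0, 0, 0, 0, 0], [0, 0, 0, 0, 0, 0], [0, 0, -0.03, 0, 0, 0], [0, 0, -0.08, 0, 0, 0], [0, 0, -0.13, 0, 0, 0], [0, 0, -0.13, 0, 0, 0], [0, 0, -0.13, 0, 0, 0], [0, 0, -0.13, 0, 0, 0]]
  grip: 0
  force: 40

```text
time: 36.9
eef_pos: [0.668, -0.0412, 0.1615]
ee_rot: [-0.047, 0.999, 0.0, -0.002]
contact_force: [0.3, 0.5, -2.7]
gripper_width: 0.576
```

```bash
python3 -c "
from h import *
plan((.454,-.002,.15,180))
for n in('scene','top'):
    p,d=viewer.snapshot(n); W=world(n,d)
    for m in viewer.masks_of(n,'spice_box')[:1]:
        P=W[m['pixels']&(d>0)]; print(m['score'],np.percentile(P[:,2],[2,50,98]).round(3),cv2.minAreaRect((P[:,:2]*1000).astype(np.float32)))
"
```

```text
t 36.9 tcp [ 0.668  -0.0412  0.1615] psi -174.57 tilt 0.2 F [ 0.3  0.5 -2.7] w 0.576
row [0.2093, 0.0593, 0.0123] turnz 5.43 rows>= 4.4
0.72 [-0.     0.173  0.177] ((659.4203491210938, -39.8223876953125), (102.88663482666016, 49.63220977783203), 3.7232630252838135)
```

Request:
apply_moves:
  steps:
    - [[0.211, 0.06, 0, 0, 0, 5.4], [0.211, 0.06, 0, 0, 0, 5.4], [0.211, 0.06, 0, 0, 0, 5.4], [0.211, 0.06, 0, 0, 0, 5.4], [0.211, 0.06, 0, 0, 0, 5.4], [0.211, 0.06, 0, 0, 0, 5.4], [0.211, 0.06, 0, 0, 0, 5.4], [0.211, 0.06, 0.02, 0, 0, 5.4], [0.211, 0.06, 0.03, 0, 0, 5.4], [0.211, 0.06, 0.03, 0, 0, 5.4], [0.211, 0.06, 0.03, 0, 0, 5.4]]

```text
time: 38.2
eef_pos: [0.4543, -0.0018, 0.1331]
ee_rot: [-0.0, 1.0, 0.0, -0.0]
contact_force: [0.2, 0.1, -2.1]
gripper_width: 0.575
```

```bash
python3 -c "
from h import *
plan((.454,-.002,.1145,180))
p,d=viewer.snapshot('scene'); rect('scene',d,(.454,0),.09,.09,.2);rect('scene',d,(.454,0),.09,.15,.18); cv2.imwrite('pics/s5.png',cv2.resize(p[90:230,180:360,::-1],None,fx=3,fy=3))
"
```

```text
t 38.2 tcp [ 0.4543 -0.0018  0.1331] psi -179.97 tilt 0.05 F [ 0.2  0.1 -2.1] w 0.575
row [0.0003, -0.0002, 0.0186] turnz 0.03 rows>= 0.4
scene 846 z 0.1463 c [463.1   2.6] size [ 80.2 107.3] long axis deg 58.4
scene 172 z 0.1706 c [457.5  -1.1] size [ 28.3 117.1] long axis deg 89.2
```

View pics/s5.png

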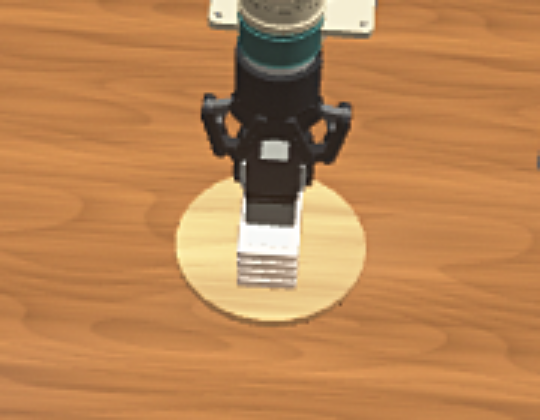

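The box hangs level just above the squared pile. I'll lower it and let go.

Request:
apply_moves:
  steps:
    - [[0, 0, 0.008, 0, 0, 0], [0, 0, 0.014, 0, 0, 0], [0, 0, 0.017, 0, 0, 0], [0, 0, 0.018, 0, 0, 0], [0, 0, 0.018, 0, 0, 0], [0, 0, 0.018, 0, 0, 0]]

```text
time: 38.85
eef_pos: [0.4535, -0.0016, 0.1169]
ee_rot: [-0.0, 1.0, -0.0, -0.0]
contact_force: [-5.4, 0.8, 12.2]
gripper_width: 0.582
```

Request:
apply_moves:
  steps:
    - [[0, 0, 0, 0, 0, 0], [0, 0, 0, 0, 0, 0], [0, 0, 0, 0, 0, 0], [0, 0, 0, 0, 0, 0], [0, 0, -0.02, 0, 0, 0], [0, 0, -0.05, 0, 0, 0], [0, 0, -0.1, 0, 0, 0], [0, 0, -0.15, 0, 0, 0], [0, 0, -0.15, 0, 0, 0], [0, 0, -0.15, 0, 0, 0], [0, 0, -0.15, 0, 0, 0]]
  grip: 100

```text
time: 39.95
eef_pos: [0.453, -0.0015, 0.264]
ee_rot: [-0.0, 1.0, 0.0, -0.001]
contact_force: [-1.4, 0.3, -0.3]
gripper_width: 1.0
```

```bash
python3 -c "
from h import *
plan()
p,d=viewer.snapshot('scene'); rect('scene',d,(.454,0),.09,.12,.15);rect('scene',d,(.454,0),.09,.075,.093);rect('scene',d,(.471,.392),.12,.049,.07)
cv2.imwrite('pics/s6.png',p[:,:,::-1])
"
```

```text
t 39.95 tcp [ 0.453  -0.0015  0.264 ] psi -179.96 tilt 0.13 F [-1.4  0.3 -0.3] w 1.0
scene 405 z 0.1293 c [454.3  -0.8] size [51.1 85. ] long axis deg 0.1
scene 236 z 0.0793 c [454.2  -1.8] size [ 59.7 120.6] long axis deg 180.0
scene 128 z 0.0506 c [475.4 391.3] size [ 21.3 128.1] long axis deg 4.6
```

View pics/s6.png

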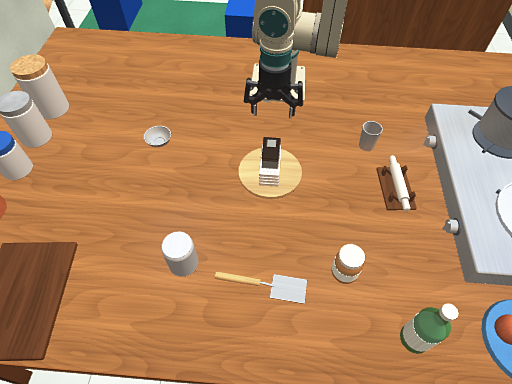

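The box stands centred on the pile (270,160), the pin is home (398,185), and the bystanders haven't moved. The arm is clear.

```bash
python3 -c "
from h import *
print(r.finish_job())"
```

```text
the job is handed in; nothing more can be done
None
```

I laid the pin in its rest and set the spice box on the bare worktop. Then I stacked the four plates that were out on the middle of the board and put the box on top. I handed the job in at about 40 s of the 210 s allowed; no verdict is reported.

The last checks, measured from the scene camera only:
- **Spice box:** centred within about 1 mm of the top plate and standing level, with its top about 129 mm up.
- **Plates:** each plate's centre, measured as it was placed, came out within about 2 mm and 1° of the others. The pile is within about 3 mm of the board's centre.
- **Pin:** about 4 mm and 1° off the rest's centre line, well inside the limits.
- **Other kitchen things:** they look unmoved in the last picture, but I did not measure them again.

- **Box knocked aside:** while I was stacking, the box was shifted about 40 mm on the worktop, so I measured it again before picking it up.
- **Camera disagreement:** the two cameras differed by 2–4 mm in y and about 2 mm in height, within tolerance, so I mostly used values between the two.

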